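# Swap the wrong-coloured accent stone in a sample panel

## Task

The thin red-brown stone in the sample panel is the wrong colour and is boxed in between the two tall loose stones, so first lift those two out and pile them on the bare wooden offcut, the big charcoal one lying flat in the middle and the smaller grey one centred on top of it. Then lay the red-brown stone flat in the reject carton, set the spare cream stone that fills the gap in its place, and put the two tall stones back just where and as they lay. The stones are brittle, so set each one down rather than letting it drop, and leave the short cream spare alone.

Things in the scene. Friction and masses are not known exactly. Their poses are not given: they have to be found in the camera images.
- big_c (a point): centre of the big tall loose stone: dark charcoal cast ledge stone, a block 58 mm wide (its x) by 170 mm long (its y) by 44 mm high (z); about 0.65 kg. It starts on the panel in one of the two courses beside the red-brown stone (which one varies); the low stones fixed near it rise only 18 mm above the panel's board, so its upper 26 mm stands free and can be gripped across its width. All stones have slightly rough tops, up to 4 mm below their full height in places.
- small_c (a point): centre of the smaller tall loose stone: mid-grey, 44 mm wide (x) by 120 mm long (y) by 50 mm high (z); about 0.4 kg. It starts on the panel in the other course beside the red-brown stone, its upper 32 mm standing free of the low stones.
- rose_c (a point): centre of the thin red-brown accent stone in the panel's middle course, 46 mm wide (x) by 130 mm long (y) by 18 mm high (z); about 0.16 kg. The open joints between it and the tall stones on both long sides, roughly 10 mm to the charcoal and 17 mm to the grey one, are too narrow for fingers until those are gone.
- cream_c (a point): centre of the long cream (pale) spare stone lying flat on the table, the same size as the red-brown one: 46 mm wide (x) by 130 mm long (y) by 18 mm high (z). This is the one that fills the gap.
- short_c (a point): centre of the short cream spare stone lying on the table, 46 mm wide (x) by 75 mm long (y) by 18 mm high (z): too short for the gap, to be left alone.
- panel: the sample panel, fixed: a plywood board 270 mm (x) by 280 mm (y), 12 mm thick, with low charcoal stones fixed on it (tops 30 mm above the table). Origin at the centre of its underside. Courses run along its y. The middle course has a gap 46 mm wide and 154 mm long, centred on the origin's x and y, where the red-brown stone lies at the start. The courses of the two tall stones are centred 62 mm to either side of it in x; the stones rest on the board, 12 mm above the origin.
- offcut: bare light wooden offcut lying fixed on the table, 120 mm (x) by 190 mm (y), 12 mm thick, room for one pile only. Origin at the centre of its underside.
- carton: shallow open cardboard reject carton with a piece of red tape over the middle of each rim, fixed; outside 160 mm (x) by 185 mm (y) by 45 mm high, walls and floor 4 mm thick. Origin at the centre of its underside.

How it is judged:
By the outcome, as a careful person would: the job done as asked, in the order asked, and still so for the second after the job is handed in, with the robot touching nothing.
It also fails if it takes over 136 s, if anything falls off the work surface, if the arm or the gripper's body presses on something with over 40 N, if the wrist force passes 120 N, or if a joint passes its speed limit or range.

## Robot

A 6-joint arm with a two-finger parallel gripper is mounted at the origin on the work surface. World frame = base frame: x ahead of the robot, y to its left, z up, the work surface at z = 0. Lengths are in m, angles in rad, forces in N, time in s.
With the tool pointing down it reaches from about 0.275 to 0.825 m from the base axis. Payload 4.9 kg.
Tool frame: the origin (TCP) lies midway between the tips of the shut fingers; the grasp point (between the pads) lies 19 mm behind it (bot.grip_depth is the distance from the TCP to the grasp point, in m); y points along the fingers, x is the direction in which the jaws open and shut, and the axes are right-handed (so a half turn about y gives the same grasp; the last joint's range is limited). The gripper opens to 85 mm and grips with 20 to 120 N. Pads are 22 mm wide; open, the fingers measure 114 mm over their backs; the gripper's body (76 mm by 85 mm) begins 54 mm behind the grasp point. The pads swing forward as they close: fully open they stand 13 mm farther back than shut.
Start: joints at [-1.345, 0.326, -0.193, 1.052, 0, 1.437], TCP at [0.194, -0.515, 0.231] pointing down, gripper open.
Joint ranges: [-2.65, 2.65], [-0.97, 1.79], [-1.3, 1.35], [-1.93, 2.1], [-1.47, 1.37], [-3.14, 3.14]. Speed limits (rad/s): [2.57, 2.57, 3.14, 3.14, 3.14, 3.14].

## Interface

Orientations are given as a unit quaternion [w, x, y, z].
In Python, from cell import bot gives the robot as it stands. Calls block until the motion is done:
- bot.move_pose(position, orientation): joint-space move of the TCP to a pose.
- bot.move_linear(position, speed=0.15, rotation=None, until_force=None): straight line of the TCP; rotation=None keeps the orientation; speed is the mean speed in m/s. With until_force (N) it stops when the force on the tool has changed by that much, and returns True; else False.
- bot.goto_joints(angles): joint-space move.
- bot.set_gripper(opening, grasp_force=None): opening from 0.0 (shut) to 1.0 (fully open); grasp_force is the grip in N (None keeps the last); returns when the fingers have stopped.
- bot.wait(seconds).
- bot.solve_ik(position, orientation): joint angles nearest the present ones, or None.
- bot.camera(name): name is "scene" or "side" or "wrist"; returns the picture (384x512x3 uint8, red, green, blue); there is no depth.
- bot.calibration(name): a dict with "mtx" (3x3 intrinsics, pixels), "extrinsics" (4x4, takes a point from world to camera coordinates); the wrist camera has in their place "hand_eye" (4x4, takes a point from camera to tool coordinates, whose origin is the TCP and whose axes are the tool frame's). Camera axes: x right, y down, z forward; pixel columns grow to the right and rows downward; lengths in m; the calibration is good to about 2 mm. The wrist camera is an equidistant fisheye: a pixel r from the principal point sees the ray r / f radians off the axis. A picture is of the moment at which its call begins: read the wrist's pose just before it. calibration takes no time and is no camera call.
A pose or a line that the arm cannot do raises bot.PlanningError and nothing moves.
- bot.close_job(): hands the job in, once; it reports no verdict.
Trained networks look in the newest picture that a camera, given by its name, has taken for a name from the list of things; names that differ only in an ending like _2 or _b are one class to them, and where a whole thing is asked for, a point or a joint stands for the part that bears it (a point fixed in the world has none). Each returns a list of dicts, best first, with "confidence" (0 to 1); they miss things now and then, are a little off and sometimes report something else, mostly with a low value. They report only what shows in the picture. A call takes as long as a camera call.
- bot.search_frame(camera, thing): "bbox" ([left, top, width, height] in pixels, round what is visible of it).
Readings, each from a call of its own:
- bot.read_clock(): time.
- bot.read_joint_positions(): joint angles.
- bot.read_joint_vel(): joint speeds.
- bot.read_joint_efforts(): joint torques, N m.
- bot.read_position(): TCP position.
- bot.read_tool_rot(): TCP orientation.
- bot.read_ft_force(): force on the tool from outside, world axes, zero at the start.
- bot.read_moment(): the same for the moment, N m.
- bot.read_gripper_width(): opening from 0.0 (shut) to 1.0 (fully open).
Only numpy, scipy, OpenCV 4.12 (cv2) and the standard library are available. Lean on these libraries where they do the work, as an engineer would, in place of code of your own. Each camera call takes 0.05 s, during which the arm holds its last target.

## Working session

There is one attempt and no reset: what is moved stays moved. The work goes in short steps, each a Python script; the robot and the scene stay as the last script left them, time stands still between calls to the robot, and variables do not carry over. Pictures are saved under pics/ and viewed, and the job is handed in when it is done.

```bash
ls; mkdir -p pics; python3 - <<'E'
from cell import bot
import cv2,numpy as np
print(bot.read_clock())
for c in ["scene","side","wrist"]:
    im=bot.camera(c); cv2.imwrite(f"pics/{c}0.png",im[:,:,::-1])
    k=bot.calibration(c); print(c,{a:np.round(b,4).tolist() for a,b in k.items() if hasattr(b,'__len__') and not isinstance(b,str)})
    for t in ["big_c","small_c","rose_c","cream_c","short_c","panel","offcut","carton"]:
        print(t,[( [int(v) for v in d["bbox"]],round(d["confidence"],2)) for d in bot.search_frame(c,t)][:2])
print(bot.read_position(),bot.read_tool_rot(),bot.read_clock())
E
```

```text
pics
0.0
scene {'mtx': [[468.9348, 0.0, 252.8138], [0.0, 468.9348, 196.4613], [0.0, 0.0, 1.0]], 'extrinsics': [[0.6726, 0.7398, 0.0152, -0.3709], [0.6219, -0.5539, -0.5536, -0.3029], [-0.4011, 0.3818, -0.8327, 1.5496], [0.0, 0.0, 0.0, 1.0]]}
big_c [([222, 204, 58, 58], 0.65)]
small_c [([207, 183, 38, 39], 0.69)]
rose_c [([222, 199, 40, 37], 0.66)]
cream_c [([139, 274, 53, 47], 0.78)]
short_c [([327, 149, 24, 24], 0.75)]
panel [([175, 161, 138, 122], 0.79)]
offcut [([275, 97, 67, 46], 0.68)]
carton [([71, 212, 99, 87], 0.96), ([207, 182, 42, 40], 0.71)]
side {'mtx': [[348.4396, 0.0, 260.2269], [0.0, 348.4396, 184.7762], [0.0, 0.0, 1.0]], 'extrinsics': [[0.9385, -0.3453, -0.0064, -0.505], [-0.2342, -0.6226, -0.7467, 0.1738], [0.2539, 0.7022, -0.6651, 0.805], [0.0, 0.0, 0.0, 1.0]]}
big_c [([277, 169, 48, 61], 0.74)]
small_c [([237, 187, 33, 43], 0.92)]
rose_c [([261, 188, 32, 35], 0.63), ([207, 161, 139, 106], 0.26)]
cream_c [([322, 270, 55, 60], 0.62)]
short_c [([256, 187, 34, 39], 0.65), ([237, 125, 19, 18], 0.5)]
panel [([207, 161, 138, 102], 0.62)]
offcut [([169, 118, 42, 40], 0.62)]
carton [([213, 272, 124, 112], 0.67)]
wrist {'mtx': [[297.3186, 0.0, 252.8074], [0.0, 297.3186, 193.4044], [0.0, 0.0, 1.0]], 'hand_eye': [[1.0, -0.0007, 0.0011, 0.0002], [-0.0013, -0.3194, 0.9476, -0.1425], [-0.0003, -0.9476, -0.3194, 0.0818], [0.0, 0.0, 0.0, 1.0]]}
big_c []
small_c []
rose_c []
cream_c []
short_c []
panel []
offcut []
carton [([117, 0, 140, 23], 0.76)]
[ 0.19366668 -0.5148114   0.23128875] [-0.58138429  0.58140883 -0.40246031  0.40246961] 1.35
```

View pics/scene0.png

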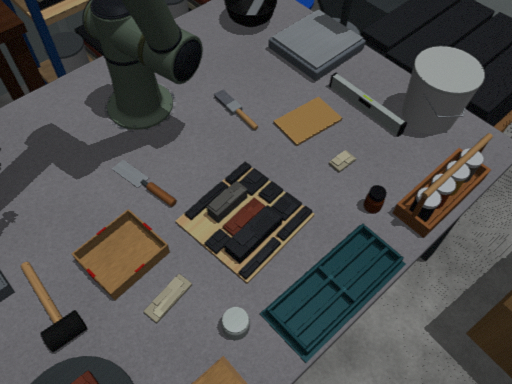

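View pics/side0.png

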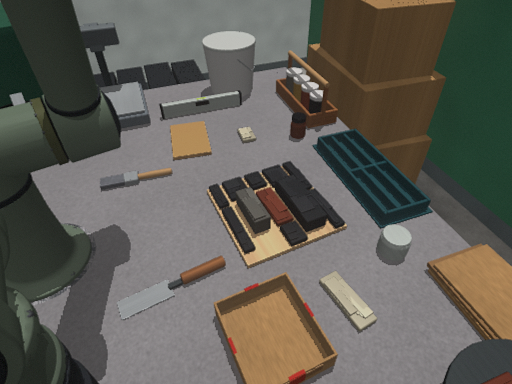

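View pics/wrist0.png

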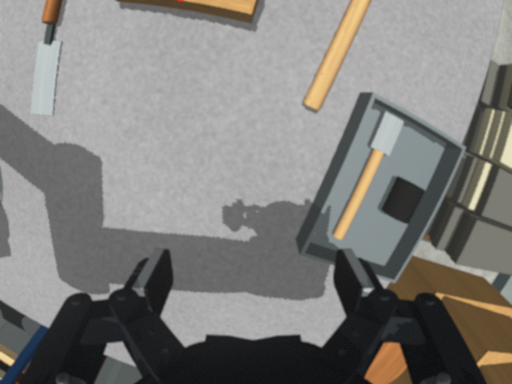

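```bash
cat > h.py <<'E'
from cell import bot
import cv2,numpy as np
from scipy.spatial.transform import Rotation as R
def Rd(th):
    # tool down, jaw axis at angle th
    return np.array([[np.cos(th),0,-np.sin(th)],[np.sin(th),0,np.cos(th)],[0,-1,0]])
def q(th):
    a=R.from_matrix(Rd(th)).as_quat(); return np.array([a[3],a[0],a[1],a[2]])
def q2m(w): return R.from_quat([w[1],w[2],w[3],w[0]]).as_matrix()
def pose():
    T=np.eye(4); T[:3,:3]=q2m(bot.read_tool_rot()); T[:3,3]=bot.read_position(); return T
def ray(cam,px,T=None):
    k=bot.calibration(cam); M=np.array(k["mtx"]); u=(np.array(px,float).reshape(-1,2)-M[:2,2])/[M[0,0],M[1,1]]
    if cam=="wrist":
        r=np.linalg.norm(u,axis=1,keepdims=True)+1e-12
        d=np.hstack([u/r*np.sin(r),np.cos(r)]); X=T@np.array(k["hand_eye"])
    else:
        d=np.hstack([u,np.ones((len(u),1))]); X=np.linalg.inv(np.array(k["extrinsics"]))
    return X[:3,3],d@X[:3,:3].T
def toz(cam,px,z,T=None):
    o,d=ray(cam,px,T); return o+d*((z-o[2])/d[:,2])[:,None]
def proj(cam,P,T=None):
    k=bot.calibration(cam); M=np.array(k["mtx"]); P=np.array(P,float).reshape(-1,3)
    X=np.linalg.inv(T@np.array(k["hand_eye"])) if cam=="wrist" else np.array(k["extrinsics"])
    c=P@X[:3,:3].T+X[:3,3]
    if cam=="wrist":
        rr=np.linalg.norm(c[:,:2],axis=1,keepdims=True)+1e-12
        u=c[:,:2]/rr*np.arctan2(rr,c[:,2:])
    else: u=c[:,:2]/c[:,2:]
    return u*[M[0,0],M[1,1]]+M[:2,2]
def snap(cam,name,marks=None):
    T=pose(); im=bot.camera(cam); cv2.imwrite(f"pics/{name}.png",im[:,:,::-1]); np.save(f"pics/{name}.npy",T); return im,T
E
python3 - <<'E'
from h import *
np.set_printoptions(precision=4,suppress=True)
bb={"panel":[(244,222),.02],"cream":[(166,298),.018],"short":[(343,161),.018],"offcut":[(308,120),.012],"carton":[(121,255),.03]}
for k,(p,z) in bb.items(): print(k,toz("scene",p,z))
sb={"panel":[(276,213),.02],"cream":[(348,300),.018],"short":[(246,134),.018],"offcut":[(190,139),.012],"carton":[(275,328),.03]}
for k,(p,z) in sb.items(): print(k,toz("side",p,z))
# panel board corners scene: left, bottom, right, top
print(toz("scene",[(177,219),(246,277),(312,213),(245,163)],.012))
E
```

```text
panel [[ 0.5716 -0.0513  0.02  ]]
cream [[ 0.605  -0.3399  0.018 ]]
short [[0.6101 0.3126 0.018 ]]
offcut [[0.4213 0.3578 0.012 ]]
carton [[ 0.4381 -0.3581  0.03  ]]
panel [[ 0.5556 -0.0688  0.02  ]]
cream [[ 0.6012 -0.3429  0.018 ]]
short [[0.5994 0.3032 0.018 ]]
offcut [[0.42   0.3493 0.012 ]]
carton [[ 0.4385 -0.3509  0.03  ]]
[[ 0.4376 -0.1799  0.012 ]
 [ 0.6936 -0.1531  0.012 ]
 [ 0.673   0.1132  0.012 ]
 [ 0.4168  0.0904  0.012 ]]
```

```bash
python3 - <<'E'
from h import *
np.set_printoptions(precision=4,suppress=True)
for th in (.08,.08+np.pi,.08-np.pi):
    print(th,bot.solve_ik([.555,-.03,.25],q(th)), bot.solve_ik([.42,.355,.2],q(th)),bot.solve_ik([.44,-.355,.2],q(th)))
t=bot.read_clock()
bot.move_pose([.555,-.02,.27],q(.08)); print(bot.read_clock()-t)
snap("wrist","w1")
E
```

```text
0.08 [-0.1868  0.3255 -0.1448  1.1005  0.      1.304 ] [ 0.5675  0.3488 -0.2432  0.9788  0.      2.0583] [-0.8094  0.3765 -0.2018  0.9925  0.      0.6814]
3.221592653589793 [-0.1868  0.3255 -0.1448  1.1005  0.     -1.8376] [ 0.5675  0.3488 -0.2432  0.9788  0.     -1.0833] [-0.8094  0.3765 -0.2018  0.9925  0.     -2.4602]
-3.061592653589793 [-0.1868  0.3255 -0.1448  1.1005  0.     -1.8376] [ 0.5675  0.3488 -0.2432  0.9788  0.     -1.0833] [-0.8094  0.3765 -0.2018  0.9925  0.     -2.4602]
2.1999999999999997
```

View pics/w1.png

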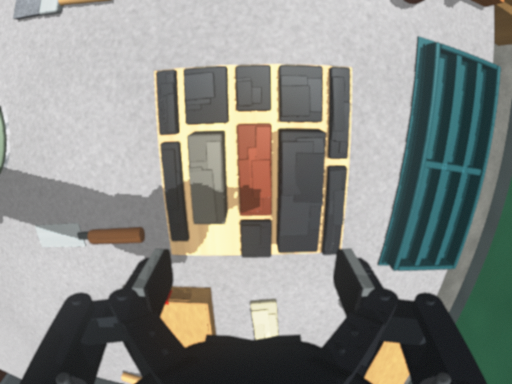

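```bash
python3 - <<'E'
import cv2
im=cv2.imread("pics/w1.png")[55:265,145:360]
cv2.imwrite("pics/w1z.png",cv2.resize(im,None,fx=2.8,fy=2.8,interpolation=cv2.INTER_CUBIC))
E
```

```text
(no output)
```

View pics/w1z.png

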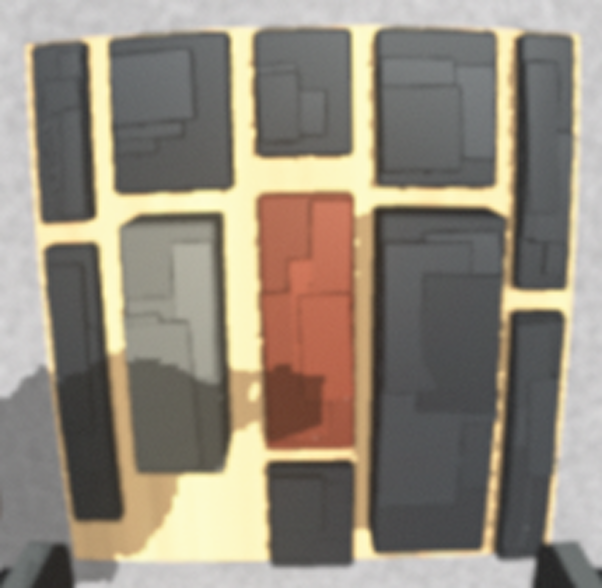

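```bash
cat > fit.py <<'E'
from h import *
from scipy.optimize import least_squares
def fit(cam,T,px,size,z,x0):
    # px corners order TL(-,+),TR(+,+),BR(+,-),BL(-,-), NaN to skip
    px=np.array(px,float); w,l=size
    L=np.array([[-w,l],[w,l],[w,-l],[-w,-l]])/2
    def pts(p):
        c,s=np.cos(p[2]),np.sin(p[2]); return np.c_[L@np.array([[c,s],[-s,c]])+p[:2],np.full(4,z)]
    def f(p):
        e=(proj(cam,pts(p),T)-px).ravel(); return e[~np.isnan(e)]
    r=least_squares(f,x0); return r.x,np.abs(r.fun).max(),r.fun
def box(cam,T,p,size,z0,z1):
    w,l=size; L=np.array([[-w,l],[w,l],[w,-l],[-w,-l]])/2; c,s=np.cos(p[2]),np.sin(p[2]); P=L@np.array([[c,s],[-s,c]])+p[:2]
    return [proj(cam,np.c_[P,np.full(4,z)],T) for z in (z0,z1)]
def draw(im,b,off,sc,col):
    for e in b: cv2.polylines(im,[np.round((e-off+.5)*sc-.5).astype(int)],True,col,1,cv2.LINE_AA)
E
python3 - <<'E'
from fit import *
np.set_printoptions(precision=4,suppress=True)
T=np.load("pics/w1.npy"); z=lambda a:(np.array(a,float)+.5)/2.8-.5+[145,55]
n=np.nan
fits={}
for name,px,s,z0,zz in [("board",[(27,45),(580,37),(550,557),(78,560)],(.27,.28),0,.012),
 ("rose",[(259,194),(352,194),(352,447),(266,449)],(.046,.13),.012,.030),
 ("small",[(121,225),(222,222),(225,470),(137,472)],(.044,.12),.012,.062),
 ("big",[(373,230),(503,230),(487,550),(374,550)],(.058,.17),.012,.056)]:
    p,m,r=fit("wrist",T,z(px),s,zz,[.56,-.05,.08]); fits[name]=(p,s,z0,zz); print(name,p,r)
im=cv2.resize(cv2.imread("pics/w1.png")[55:265,145:360],None,fx=2.8,fy=2.8,interpolation=cv2.INTER_CUBIC)
for (p,s,a,b),c in zip(fits.values(),[(0,0,255),(255,255,0),(0,255,0),(255,0,255)]): draw(im,box("wrist",T,p,s,a,b),np.array([145,55]),2.8,c)
cv2.imwrite("pics/w1f.png",im)
p=fits["board"][0]; c,s=np.cos(p[2]),np.sin(p[2])
for k in fits: d=fits[k][0]-p; print(k,c*d[0]+s*d[1],-s*d[0]+c*d[1],d[2])
E
```

```text
board [ 0.5593 -0.0364  0.0952] [-0.0039  0.4     0.7759  0.133  -0.2759 -1.1827 -0.6514  0.5479]
rose [ 0.5583 -0.0375  0.0926] [-1.3514 -1.2424  1.353  -1.7363  1.0835  1.917  -1.0731  1.6598]
small [ 0.5001 -0.0458  0.0726] [-0.3295 -2.0482 -0.0302 -1.5645  0.9992  2.7843 -0.769   1.5639]
big [ 0.6198 -0.0626  0.1085] [-0.1522 -3.5297  0.4259 -3.9225  0.2921  3.9993 -0.1876  5.9713]
board 0.0 0.0 0.0
rose -0.0011733205739603524 -0.0009899634315384885 -0.0026235864092759575
small -0.059920626193682575 -0.003744619132372057 -0.022592502468905276
big 0.05765513124527351 -0.03183749136007813 0.013343729582638741
```

View pics/w1f.png

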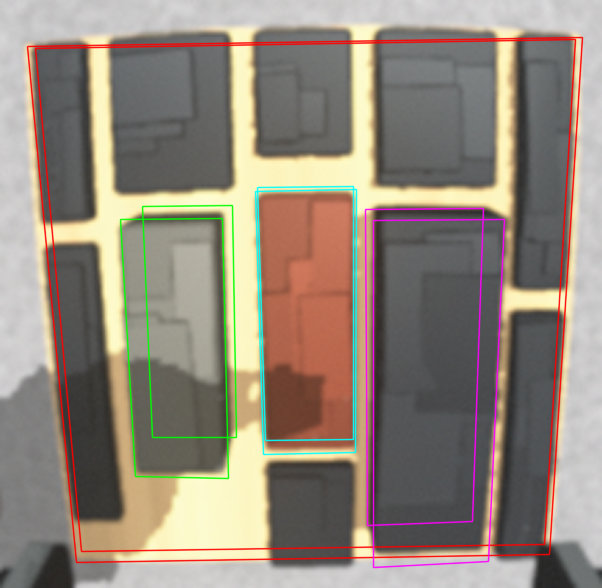

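```bash
python3 - <<'E'
from h import *
t=bot.read_clock()
bot.move_pose([.43,.36,.24],q(.095)); print(bot.read_clock()-t)
snap("wrist","w2")
im=cv2.imread("pics/w2.png"); cv2.imwrite("pics/w2z.png",cv2.resize(im[60:290,130:370],None,fx=2.5,fy=2.5,interpolation=cv2.INTER_CUBIC))
for t in ["offcut","short_c"]: print(t,[(np.round(d["bbox"]),d["confidence"]) for d in bot.search_frame("wrist",t)])
E
```

```text
1.4833000000000003
offcut [(array([190.,  78., 119., 154.]), 0.68), (array([353., 175.,  39.,  54.]), 0.61)]
short_c [(array([352., 172.,  40.,  58.]), 0.83)]
```

View pics/w2z.png

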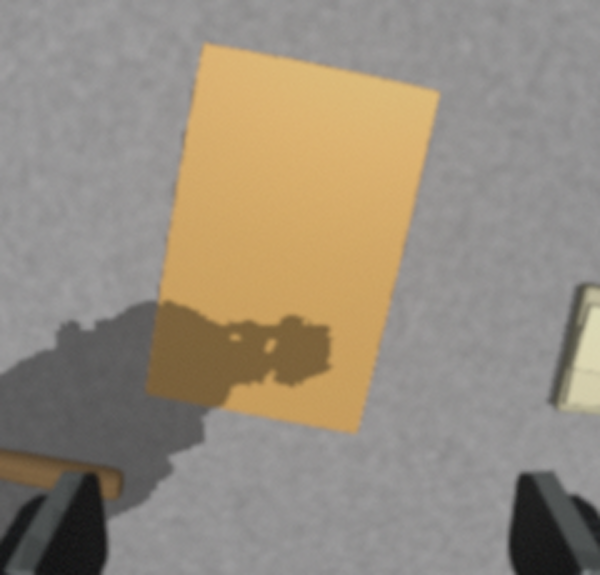

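```bash
cat >> h.py <<'E'
PAN=np.array([.5593,-.0364,.0945])
def pan(x,y):
    c,s=np.cos(PAN[2]),np.sin(PAN[2]); return PAN[:2]+[c*x-s*y,s*x+c*y]
E
python3 - <<'E'
from fit import *
np.set_printoptions(precision=4,suppress=True)
T=np.load("pics/w2.npy"); z=lambda a:(np.array(a,float)+.5)/2.5-.5+[130,60]
print(fit("wrist",T,z([(203,43),(440,93),(358,432),(148,394)]),(.12,.19),.012,[.42,.35,0]))
b=pan(.062,-.031); print(b)
t=bot.read_clock()
bot.set_gripper(.9,60)
bot.move_pose([*b,.12],q(PAN[2])); print(bot.read_clock()-t)
print(bot.move_linear([*b,.045],.1),bot.read_clock()-t)
print(bot.move_linear([*b,.029],.03,until_force=6),bot.read_position(),bot.read_ft_force())
snap("side","s1"); snap("wrist","w3")
im=cv2.imread("pics/s1.png")[120:280,180:370]; w=cv2.imread("pics/w3.png")
cv2.imwrite("pics/s1z.png",cv2.resize(im,None,fx=4,fy=3.7))
E
```

```text
(array([ 0.419 ,  0.3604, -0.1062]), np.float64(1.088346183814906), array([-0.1575, -0.2079,  0.5318, -0.8852,  0.367 ,  1.0883, -0.7585,
        0.3448]))
[ 0.6239 -0.0614]
2.0084
False 2.9084000000000003
False [ 0.6239 -0.0614  0.0289] [ 0.7572 -0.6912  0.6396]
```

View pics/s1z.png

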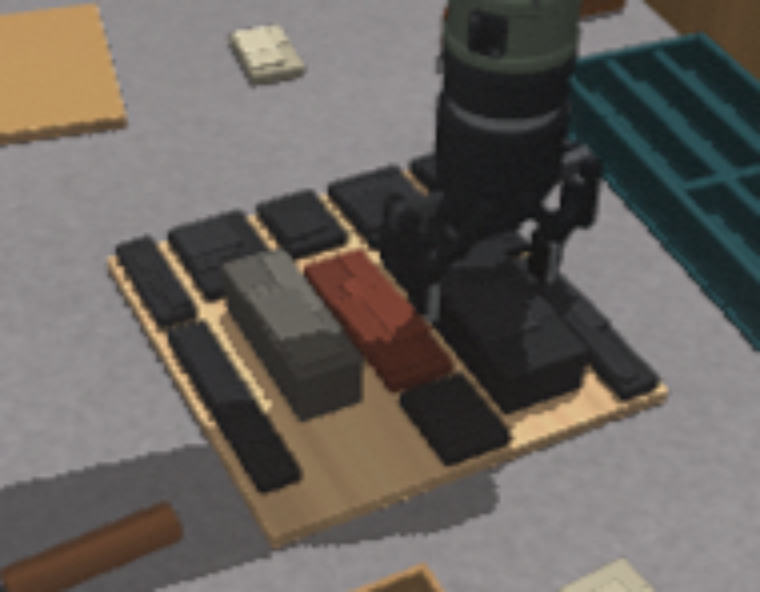

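View pics/w3.png

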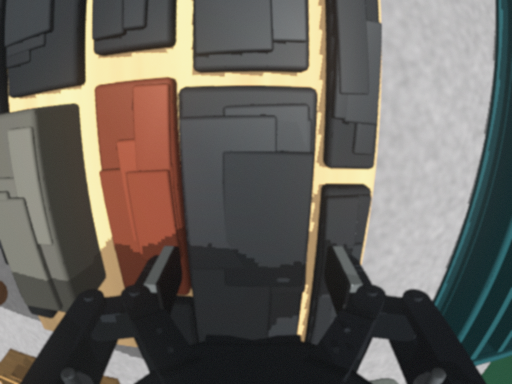

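```bash
python3 - <<'E'
from fit import *
np.set_printoptions(precision=4,suppress=True)
T=np.load("pics/w3.npy")
def P(px,z):
    w=toz("wrist",px,z,T)[:,:2]-PAN[:2]; c,s=np.cos(PAN[2]),np.sin(PAN[2]); return 1e3*w@np.array([[c,-s],[s,c]])
print("tops .054",P([(181,90),(316,90),(186,200),(311,200)],.054))
print("base .014",P([(181,88),(316,88)],.014))
print("rose top",P([(96,88),(173,80),(178,200),(103,200)],.029))
print("small",P([(78,106),(2,112),(104,275)],.058))
print("board right edge",P([(373,185),(378,60)],.012))
E
```

```text
tops .054 [[33.3995 54.2397]
 [86.6147 54.0448]
 [33.1452  8.1449]
 [86.5604  8.1227]]
base .014 [[23.8218 56.4331]
 [95.0919 56.1679]]
rose top [[-19.0552  60.0599]
 [ 23.5087  60.084 ]
 [ 22.7666  -0.9714]
 [-21.9     -1.2024]]
small [[-12.3361  51.6231]
 [-62.1484  55.0018]
 [-13.6454 -31.128 ]]
board right edge [[133.2121   2.1023]
 [131.2304  74.9433]]
```

```bash
python3 - <<'E'
from h import *
b=pan(.0605,-.0305); t=bot.read_clock()
print(bot.move_linear([*b,.027],.03,until_force=6),bot.read_position(),bot.read_ft_force())
f0=bot.read_ft_force()
bot.set_gripper(.0,70); print(bot.read_gripper_width(),bot.read_position(),bot.read_ft_force()-f0,bot.read_moment())
bot.move_linear([*b,.05],.04); bot.wait(.2); print(bot.read_gripper_width(),bot.read_ft_force()-f0,bot.read_moment(),bot.read_clock())
snap("wrist","w4"); snap("side","s4")
im=cv2.imread("pics/s4.png")[120:280,180:370]
cv2.imwrite("pics/s4z.png",cv2.resize(im,None,fx=4,fy=3.7))
E
```

```text
False [ 0.62212025 -0.06098866  0.02686616] [ 0.11073802 -0.03789041 -0.21028633]
0.6667027774364459 [ 0.6222791  -0.06111983  0.02736122] [-1.87168904 -0.0663524   4.75027567] [ 0.02326442  0.54968546 -0.06071197]
0.6623322678482403 [ 0.46739031 -0.23637437 -6.4305231 ] [-0.03032298  0.08104816 -0.02552153] 10.4083
```

View pics/s4z.png

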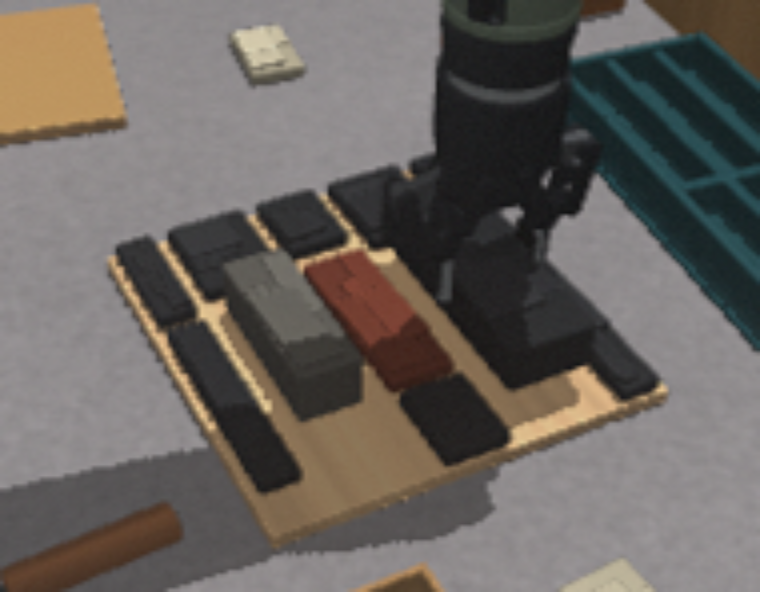

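View pics/w4.png

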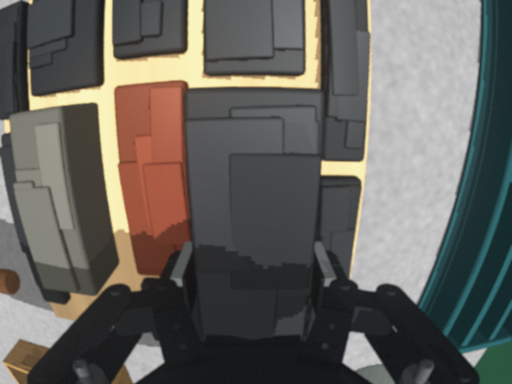

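```bash
python3 - <<'E'
from h import *
b=pan(.0605,-.0305); t=bot.read_clock(); o=[.419,.3604]
bot.move_linear([*b,.13],.15)
bot.move_pose([*o,.12],q(-.106))
bot.move_linear([*o,.04],.12); bot.wait(.15); f0=bot.read_ft_force()
print(bot.read_gripper_width(),f0)
print(bot.move_linear([*o,.022],.02,until_force=3),bot.read_position(),bot.read_ft_force()-f0,bot.read_clock()-t)
E
```

```text
0.6668231987173528 [-0.39008197 -0.79851106 -6.32777491]
True [0.41891287 0.36032904 0.02735596] [ 0.26188398 -0.46868056 11.40232237] 4.0
```

```bash
python3 - <<'E'
from h import *
t=bot.read_clock(); o=[.419,.3604]
bot.set_gripper(.85); 
bot.move_linear([*o,.11],.15); 
snap("wrist","w5")
s=pan(-.0605,-.004)
bot.move_pose([*s,.13],q(PAN[2]))
bot.move_linear([*s,.06],.12); snap("wrist","w6"); print(bot.read_clock(),bot.read_clock()-t)
for n in ("w5","w6"):
    cv2.imwrite(f"pics/{n}z.png",cv2.imread(f"pics/{n}.png"))
E
```

```text
17.8917 3.3834
```

View pics/w5.png

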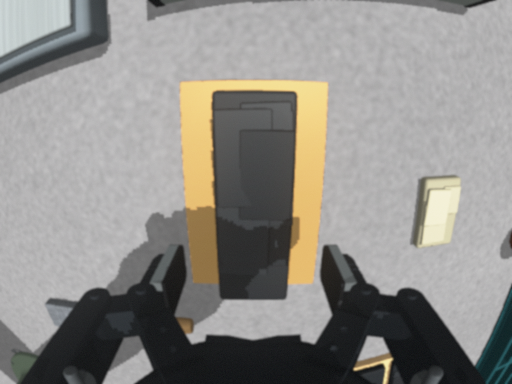

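View pics/w6.png

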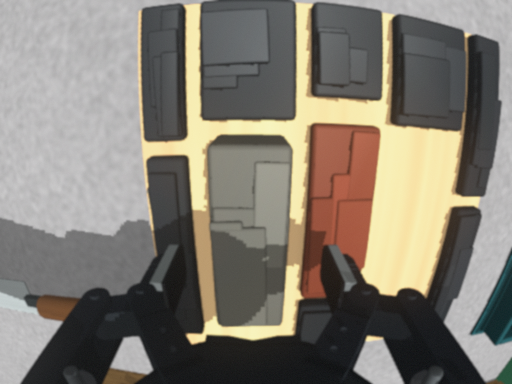

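```bash
python3 - <<'E'
from fit import *
np.set_printoptions(precision=1,suppress=True)
def L(n,px,z,o):
    T=np.load(f"pics/{n}.npy"); w=toz("wrist",px,z,T)[:,:2]-o[:2]; c,s=np.cos(o[2]),np.sin(o[2]); return 1e3*w@np.array([[c,-s],[s,c]])
O=np.array([.419,.3604,-.106])
print("off",L("w5",[(180,81),(328,82),(316,285),(192,283)],.012,O))
print("big base far",L("w5",[(255,91)],.014,O),"top",L("w5",[(214,96),(296,96),(287,299),(221,299)],.055,O))
print("small top",L("w6",[(208,146),(291,146),(284,323),(218,325)],.059,PAN),"base far",L("w6",[(250,135)],.014,PAN))
print("rose",L("w6",[(310,124),(380,127),(365,300),(302,297)],.029,PAN))
E
```

```text
off [[-59.5  95.4]
 [ 59.4  94.7]
 [ 62.4 -97.2]
 [-61.9 -94.8]]
big base far [[ 0.7 85.5]] top [[-26.3  82. ]
 [ 27.3  82.1]
 [ 27.8 -79.1]
 [-27.7 -79.1]]
small top [[-82.5  54. ]
 [-41.7  54. ]
 [-40.1 -59.8]
 [-83.3 -61.7]] base far [[-62.2  53.4]]
rose [[-26.7  62.4]
 [ 18.4  62.7]
 [ 27.8 -69.2]
 [-23.9 -62. ]]
```

```bash
python3 - <<'E'
from h import *
np.set_printoptions(precision=4,suppress=True)
b=pan(-.0615,-.005); t=bot.read_clock()
print(bot.move_linear([*b,.027],.05,until_force=6),bot.read_position(),bot.read_ft_force())
f0=bot.read_ft_force()
bot.set_gripper(.0,60); print(bot.read_gripper_width(),bot.read_position(),bot.read_ft_force()-f0,bot.read_moment())
bot.move_linear([*b,.05],.04); bot.wait(.2); print(bot.read_gripper_width(),bot.read_ft_force(),bot.read_moment())
bot.move_linear([*b,.16],.15)
o=[.419,.3604]
bot.move_pose([*o,.16],q(-.106))
bot.move_linear([*o,.085],.12); bot.wait(.15); f0=bot.read_ft_force()
print(bot.read_gripper_width(),f0)
print(bot.move_linear([*o,.062],.02,until_force=2.5),bot.read_position(),bot.read_ft_force()-f0,bot.read_clock()-t)
snap("side","s7"); snap("wrist","w7")
cv2.imwrite("pics/s7z.png",cv2.resize(cv2.imread("pics/s7.png")[20:180,120:310],None,fx=4,fy=3.7))
E
```

```text
False [ 0.4986 -0.0472  0.027 ] [-0.1827 -1.3404 -0.1825]
0.5050485785397316 [ 0.499  -0.0473  0.0275] [-0.5472  1.7557  4.4458] [ 0.0253  0.2463 -0.0411]
0.5073610268726939 [ 0.0731 -0.2677 -2.8481] [ 0.0263  0.0503 -0.0132]
0.5046535104782692 [-0.1693  0.8044 -3.5286]
True [0.4189 0.3603 0.0715] [ 0.2053 -0.7461  7.4522] 6.166599999999999
```

View pics/s7z.png

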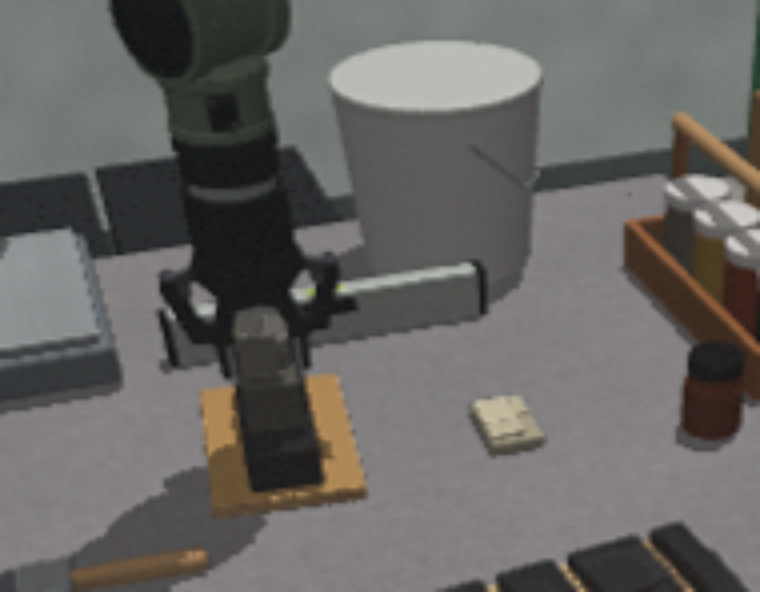

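View pics/w7.png

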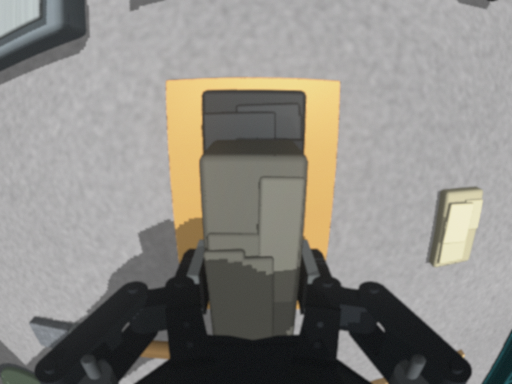

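```bash
python3 - <<'E'
from h import *
np.set_printoptions(precision=4,suppress=True)
t=bot.read_clock(); o=[.419,.3604]
bot.set_gripper(.8); 
bot.move_linear([*o,.17],.15); snap("wrist","w8")
s=pan(-.0005,-.002)
bot.move_pose([*s,.13],q(PAN[2])); snap("wrist","w9"); print(bot.read_clock(),bot.read_clock()-t)
E
```

```text
27.0083 2.849999999999998
```

View pics/w8.png

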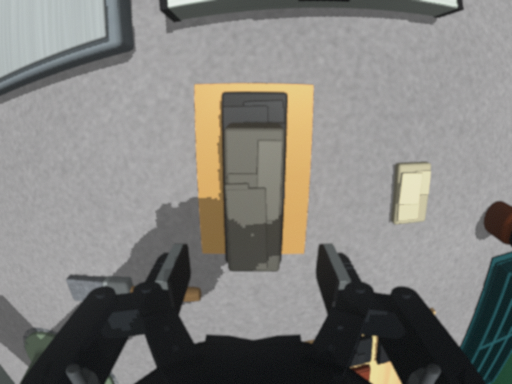

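View pics/w9.png

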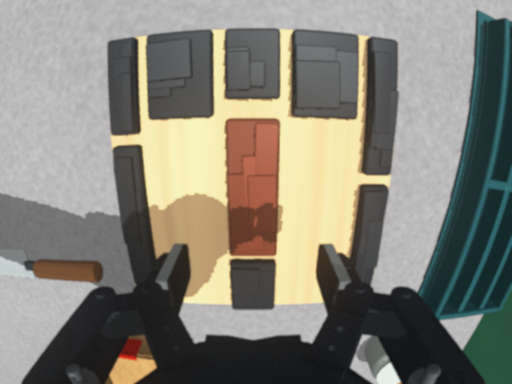

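```bash
python3 - <<'E'
from fit import *
np.set_printoptions(precision=1,suppress=True)
def L(n,px,z,o):
    T=np.load(f"pics/{n}.npy"); w=toz("wrist",px,z,T)[:,:2]-o[:2]; c,s=np.cos(o[2]),np.sin(o[2]); return 1e3*w@np.array([[c,-s],[s,c]])
O=np.array([.419,.3604,-.106])
print("small",L("w8",[(224,129),(284,129),(279,270),(230,270)],.104,O))
print("big",L("w8",[(222,96),(286,96)],.055,O))
print("rose",L("w9",[(226,121),(280,120),(277,254),(230,254)],.029,PAN))
print("gap ends base",L("w9",[(252,99)],.012,PAN),L("w9",[(254,260)],.03,PAN))
print("mid stone",L("w9",[(226,30),(279,30),(278,98),(226,98),(232,261),(275,261),(273,308),(234,308)],.029,PAN))
print("outer",L("w9",[(109,40),(397,40)],.03,PAN))
E
```

```text
small [[-21.1  58.6]
 [ 20.8  58.7]
 [ 20.7 -56.2]
 [-20.  -56.2]]
big [[-27.3  81.8]
 [ 27.1  81.9]]
rose [[-22.7  60.8]
 [ 21.3  61.6]
 [ 22.1 -62. ]
 [-22.3 -62. ]]
gap ends base [[-1.5 78.5]] [[  0.4 -68. ]]
mid stone [[ -22.4  136.5]
 [  20.1  136.5]
 [  19.5   79.7]
 [ -22.5   79.7]
 [ -20.6  -69.8]
 [  20.5  -69.8]
 [  20.7 -129.5]
 [ -20.6 -129.4]]
outer [[-124.4  137.8]
 [ 123.1  138.1]]
```

```bash
python3 - <<'E'
from h import *
np.set_printoptions(precision=4,suppress=True)
b=pan(-.0005,-.001); t=bot.read_clock()
bot.set_gripper(.72)
bot.move_linear([*b,.03],.12); bot.wait(.1); f0=bot.read_ft_force()
print(bot.move_linear([*b,.0105],.03,until_force=4),bot.read_position(),bot.read_ft_force()-f0)
bot.set_gripper(.0,35); print(bot.read_gripper_width(),bot.read_position(),bot.read_ft_force()-f0,bot.read_moment())
bot.move_linear([*b,.03],.04); bot.wait(.2); print(bot.read_gripper_width(),bot.read_ft_force()-f0,bot.read_moment(),bot.read_clock()-t)
bot.move_linear([*b,.13],.15)
bot.move_pose([.44,-.3,.22],q(PAN[2]));snap("wrist","w10"); print(bot.read_gripper_width(),bot.read_clock()-t)
E
```

```text
False [ 0.559  -0.0374  0.0105] [-0.2363  0.3336  1.4977]
0.5287728988587471 [ 0.5593 -0.0375  0.0109] [0.8296 0.1376 2.0087] [-0.0288  0.0341  0.0633]
0.5299777512741548 [ 0.429   0.4839 -1.699 ] [-0.0065  0.0075 -0.0609] 3.25
0.5309040652911252 5.274999999999999
```

View pics/w10.png

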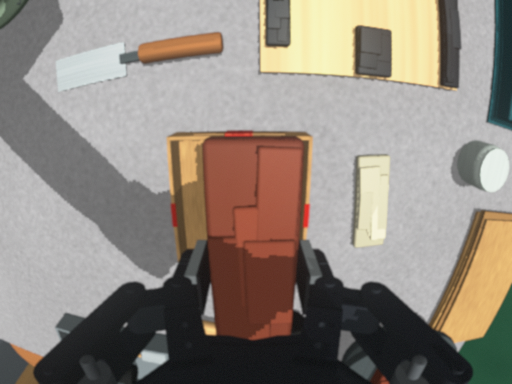

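```bash
python3 - <<'E'
from fit import *
np.set_printoptions(precision=4,suppress=True)
T=np.load("pics/w10.npy")
r=toz("wrist",[(174,215),(306,215),(239,133),(168,135),(311,133)],.045,T); print(r, (r[0]+r[1])/2, np.arctan2(*(r[1]-r[0])[[1,0]]), np.arctan2(*(r[4]-r[3])[[1,0]]),np.linalg.norm(r[1]-r[0]))
print(fit("wrist",T,[(358,156),(389,155),(384,246),(354,247)],(.046,.13),.017,[.6,-.34,0]))
E
```

```text
[[ 0.3519 -0.3597  0.045 ]
 [ 0.5066 -0.3446  0.045 ]
 [ 0.4211 -0.2577  0.045 ]
 [ 0.3432 -0.2656  0.045 ]
 [ 0.4982 -0.2495  0.045 ]] [ 0.4293 -0.3522  0.045 ] 0.0972617466812536 0.10306130513259695 0.1554115654158176
(array([ 0.6006, -0.3327,  0.179 ]), np.float64(1.9474961575151042), array([-0.71  , -0.0249,  1.3612, -0.801 , -0.2575, -0.9488, -0.2787,
        1.9475]))
```

```bash
python3 - <<'E'
from h import *
np.set_printoptions(precision=4,suppress=True)
t=bot.read_clock(); o=[.430,-.351]
bot.move_pose([*o,.10],q(.10))
bot.move_linear([*o,.02],.12); bot.wait(.15); f0=bot.read_ft_force()
print(bot.move_linear([*o,-.003],.02,until_force=2),bot.read_position(),bot.read_ft_force()-f0,bot.read_clock()-t)
bot.set_gripper(.72); print(bot.read_ft_force()-f0)
bot.move_linear([*o,.12],.15); snap("wrist","w11")
c=[.6006,-.3327]
bot.move_pose([*c,.12],q(.179)); snap("wrist","w12"); print(bot.read_clock(),bot.read_clock()-t)
E
```

```text
True [ 0.4299 -0.3509  0.0029] [-1.1194  0.9058  5.7849] 2.375
[-0.3472  0.2004  1.6883]
36.725 4.441700000000004
```

View pics/w11.png

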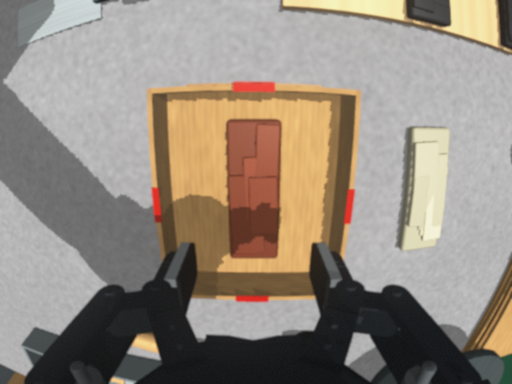

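View pics/w12.png

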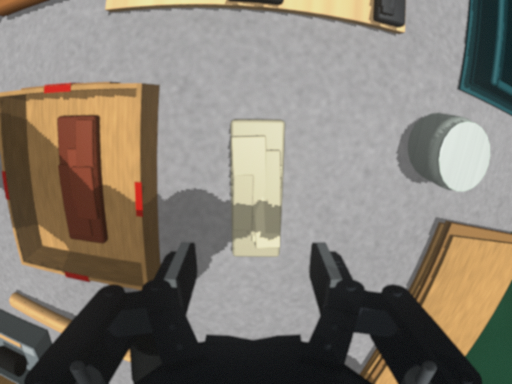

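```bash
python3 - <<'E'
from fit import *
np.set_printoptions(precision=4,suppress=True)
T=np.load("pics/w12.npy"); t=bot.read_clock()
p,m,r=fit("wrist",T,[(231,120),(284.5,120),(280,256),(234,256)],(.046,.13),.017,[.6,-.34,.18]); print(p,r)
c=p[:2]
bot.move_pose([*c,.06],q(p[2]))
bot.move_linear([*c,.02],.12); bot.wait(.1); f0=bot.read_ft_force()
print(bot.move_linear([*c,-.0005],.03,until_force=4),bot.read_position(),bot.read_ft_force()-f0)
bot.set_gripper(.0,35); print(bot.read_gripper_width(),bot.read_position(),bot.read_ft_force()-f0)
bot.move_linear([*c,.03],.05); bot.wait(.2); print(bot.read_gripper_width(),bot.read_ft_force()-f0,bot.read_moment(),bot.read_clock()-t)
bot.move_linear([*c,.13],.15)
g=pan(-.0005,.002)
bot.move_pose([*g,.09],q(PAN[2]));snap("wrist","w13"); print(bot.read_gripper_width(),bot.read_clock()-t)
E
```

```text
[ 0.6031 -0.3325  0.1786] [-1.384  -1.6734  1.3784 -1.5001  1.1072  2.2013 -1.075   2.2528]
False [ 0.6032 -0.3325 -0.0005] [-0.3907 -0.7646  1.3344]
0.5303582507918837 [ 0.6034 -0.3327 -0.0001] [ 0.63   -0.8461  2.5177]
0.5313927993555099 [-0.1065 -0.2421 -2.3617] [0.0281 0.0044 0.0536] 3.0082999999999984
0.5257791677218403 5.041699999999999
```

View pics/w13.png

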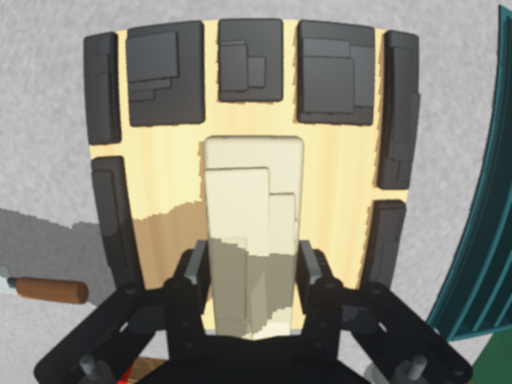

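```bash
python3 - <<'E'
from h import *
np.set_printoptions(precision=4,suppress=True)
t=bot.read_clock(); g=pan(-.0007,.0025)
bot.move_linear([*g,.03],.1); bot.wait(.15); f0=bot.read_ft_force()
print(bot.move_linear([*g,.007],.02,until_force=2),bot.read_position(),bot.read_ft_force()-f0,bot.read_clock()-t)
bot.set_gripper(.75); print(bot.read_ft_force()-f0)
bot.move_linear([*g,.13],.15); snap("wrist","w14"); print(bot.read_clock())
cv2.imwrite("pics/w14z.png",cv2.resize(cv2.imread("pics/w14.png")[20:320,95:415],None,fx=1.9,fy=1.9,interpolation=cv2.INTER_CUBIC))
E
```

```text
True [ 0.5582 -0.0339  0.0119] [-0.6258 -0.765   6.6627] 1.75
[-0.6385 -0.5506  3.6972]
44.8333
```

View pics/w14z.png

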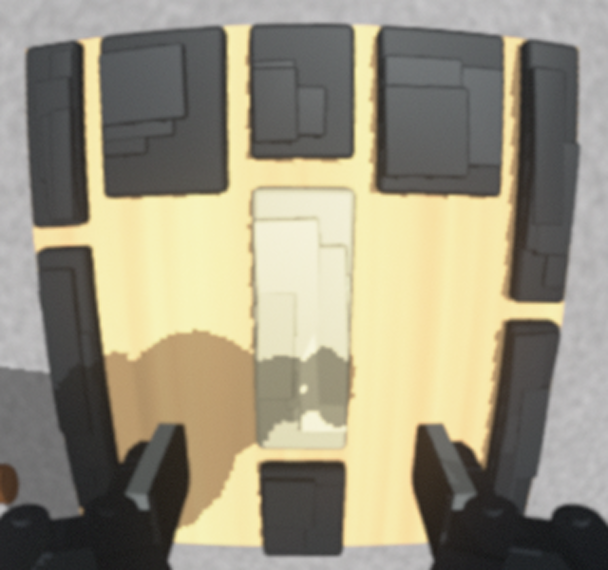

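```bash
python3 - <<'E'
from fit import *
np.set_printoptions(precision=1,suppress=True)
def L(n,px,z,o):
    T=np.load(f"pics/{n}.npy"); w=toz("wrist",px,z,T)[:,:2]-o[:2]; c,s=np.cos(o[2]),np.sin(o[2]); return 1e3*w@np.array([[c,-s],[s,c]])
Z=lambda a:(np.array(a,float)+.5)/1.9-.5+[95,20]
for z in (.012,.028): print(z,L("w14",Z([(302,158),(302,187),(301,448),(302,462),(302,24),(302,555)]),z,PAN))
E
```

```text
0.012 [[  -1.3   79. ]
 [  -1.3   65.6]
 [  -1.8  -69.3]
 [  -1.2  -78.2]
 [  -1.3  141.5]
 [  -1.2 -145.2]]
0.028 [[  -1.3   79.3]
 [  -1.3   66.8]
 [  -1.7  -59.9]
 [  -1.2  -68.1]
 [  -1.3  138. ]
 [  -1.2 -131.1]]
```

```bash
python3 - <<'E'
from h import *
np.set_printoptions(precision=4,suppress=True)
t=bot.read_clock(); o=[.419,.3604]
bot.move_pose([*o,.17],q(-.106)); 
print(bot.move_linear([*o,.0712],.08,until_force=8),bot.read_position())
bot.set_gripper(0,60); print(bot.read_gripper_width(),bot.read_position(),bot.read_moment())
bot.move_linear([*o,.09],.05); bot.wait(.15); print(bot.read_gripper_width(),bot.read_ft_force(),bot.read_moment())
bot.move_linear([*o,.16],.15)
b=pan(-.0615,-.005)
bot.move_pose([*b,.12],q(PAN[2]))
bot.move_linear([*b,.04],.12); bot.wait(.15); f0=bot.read_ft_force(); snap("wrist","w15")
print(bot.move_linear([*b,.022],.02,until_force=2.5),bot.read_position(),bot.read_ft_force()-f0,bot.read_clock()-t)
E
```

```text
False [0.4194 0.3607 0.0717]
0.5038501566927002 [0.4193 0.3608 0.0719] [-0.0268  0.2927  0.0148]
0.5072405440305662 [ 1.0248  0.0004 -2.356 ] [-0.0073  0.007  -0.0507]
True [ 0.4984 -0.0472  0.0279] [-1.4921  0.1792  7.3067] 7.716699999999996
```

View pics/w15.png

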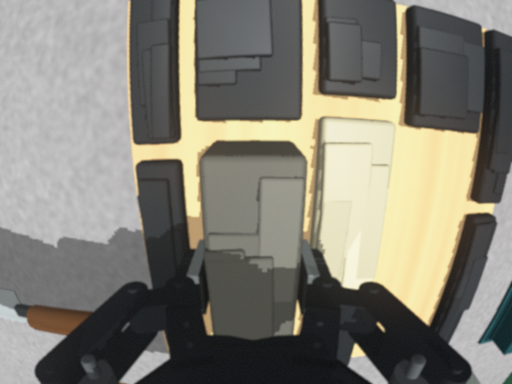

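Small one is down at its original height; release and fetch the charcoal stone.

```bash
python3 - <<'E'
from h import *
np.set_printoptions(precision=4,suppress=True)
t=bot.read_clock(); o=[.419,.3604]; s=pan(-.0615,-.005)
bot.set_gripper(.75); bot.move_linear([*s,.13],.15); snap("wrist","w16")
bot.set_gripper(.88)
bot.move_pose([*o,.12],q(-.106)); snap("wrist","w17")
print(bot.move_linear([*o,.0272],.08,until_force=8),bot.read_position())
bot.set_gripper(0,70); print(bot.read_gripper_width(),bot.read_position(),bot.read_moment())
bot.move_linear([*o,.05],.05); bot.wait(.15); print(bot.read_gripper_width(),bot.read_ft_force(),bot.read_moment())
bot.move_linear([*o,.14],.15)
b=pan(.0605,-.0305)
bot.move_pose([*b,.12],q(PAN[2]))
bot.move_linear([*b,.04],.12); bot.wait(.15); f0=bot.read_ft_force(); snap("wrist","w18")
print(bot.move_linear([*b,.022],.02,until_force=3),bot.read_position(),bot.read_ft_force()-f0,bot.read_clock()-t)
E
```

```text
False [0.4194 0.3607 0.0277]
0.6681648403645701 [0.4193 0.3608 0.0281] [-0.0732  0.3852 -0.0628]
0.6659573199610985 [ 0.1543 -0.731  -6.5781] [-0.0222 -0.0192 -0.0306]
True [ 0.6223 -0.0611  0.0281] [-0.8447 -0.2911 12.4216] 9.533300000000004
```

View pics/w18.png

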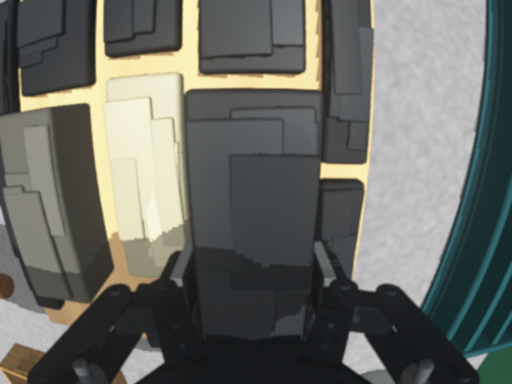

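View pics/w17.png

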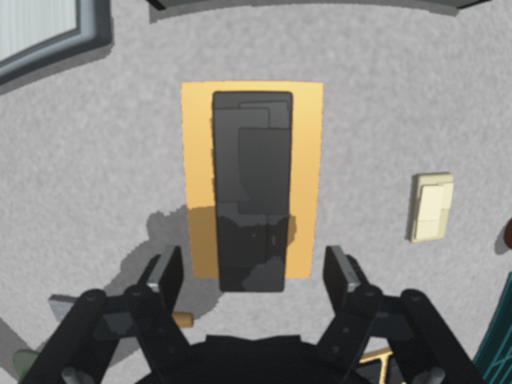

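```bash
python3 - <<'E'
from h import *
t=bot.read_clock(); b=pan(.0605,-.0305)
bot.set_gripper(.88); bot.move_linear([*b,.13],.15)
bot.move_pose([.555,-.02,.27],q(.08)); bot.set_gripper(1.0); bot.wait(.3); snap("wrist","w20"); snap("scene","c20"); print(bot.read_clock())
a=cv2.imread("pics/w1.png")[55:265,145:360]; c=cv2.imread("pics/w20.png")[55:265,145:360]
cv2.imwrite("pics/cmp.png",cv2.resize(np.hstack([a,c]),None,fx=1.8,fy=1.8,interpolation=cv2.INTER_CUBIC))
for x0,x1,n in ((180,228,"small"),(272,328,"big")):
    A=a[:,x0-145:x1-145].astype(np.float32).mean(2);C=c[:,x0-145:x1-145].astype(np.float32).mean(2)
    A=A[65:205];C=C[65:205]
    print(n,cv2.phaseCorrelate(A,C,cv2.createHanningWindow(A.shape[::-1],cv2.CV_32F)))
E
```

```text
64.6
small ((-0.10550323873528455, 0.5893864791104733), 0.8153865250448386)
big ((0.5627640962795049, 0.9444971899652614), 0.8290077533986834)
```

View pics/cmp.png

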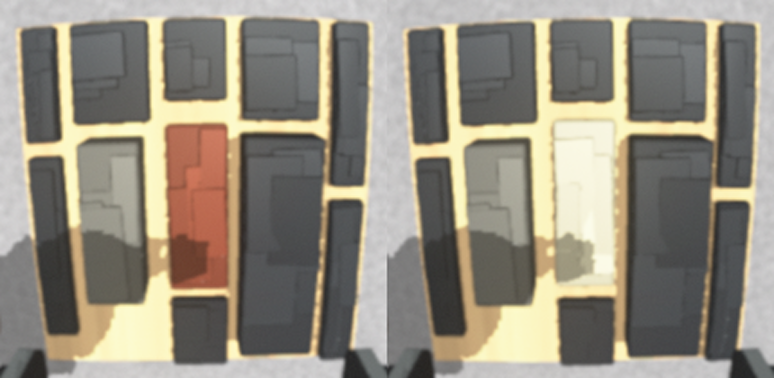

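View pics/c20.png

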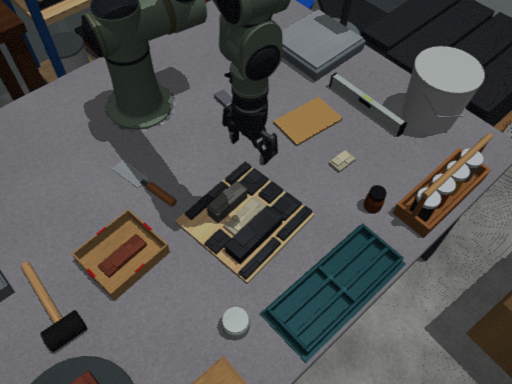

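```bash
python3 -c "
from cell import bot
print(bot.read_ft_force()); bot.close_job(); print(bot.read_clock())"
```

```text
[ 0.29969368 -0.52057048 -0.39513912]
the job is handed in; nothing more can be done
the job is handed in; nothing more can be done
```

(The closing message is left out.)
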